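# Lock the push-and-turn cap on a find's vial

## Robot

A 6-joint arm with a two-finger parallel gripper is mounted at the origin on the work surface. World frame = base frame: x ahead of the robot, y to its left, z up, the work surface at z = 0. Lengths are in mm, angles in rad, forces in N, time in s.
With the tool pointing down it reaches from about 350 to 875 mm from the base axis. Payload 4.2 kg.
Tool frame: the origin (TCP) lies at the very end of the fingers, on their centre line; the grasp point (between the pads) lies 19 mm behind it; z points along the fingers, y is the direction in which the jaws open and shut (so a half turn about z gives the same grasp; the last joint's range is limited). The gripper opens to 85 mm and grips with 20 to 120 N. Pads are 22 mm wide; open, the fingers measure 114 mm over their backs; the gripper's body (76 mm by 85 mm) begins 54 mm behind the grasp point. The pads swing forward as they close: fully open they stand 13 mm farther back than shut.
Start: joints at [1.574, 0.385, 0.008, 0, -1.194, -0.259], TCP at [158.105, 604.65, 231.312] pointing down, gripper open.
Joint ranges: [-3.14, 3.14], [-1.21, 2.06], [-1.07, 1.41], [-3.16, 2.05], [-2.99, -0.16], [-3.1, 3.1]. Speed limits (rad/s): [2.79, 2.79, 3.14, 3.14, 3.14, 3.14].

## Interface

Orientations are given as a unit quaternion [x, y, z, w].
In Python, from bench import telemetry, eyes, arm gives the robot as it stands. The module is installed in compiled form; this text tells all that it offers.
- The arm moves only by the tool move_arm, never from a script. Its argument "deltas" is text: rows parted by semicolons, each of 6 numbers parted by spaces: the shift along the tool's x, y, z in cm, then the turn, a rotation vector about the tool's x, y, z in rad. A call has 1 to 12 rows; each row shifts and turns the commanded pose from where the row before left it, along the tool's axes as they then stand; what a row does not reach is not made up. A row lasts 1/8 s, in which the tool goes at most 62.5 mm and 10.7 degrees, less where a joint would pass 70% of its speed; a pose out of reach is approached as far as the arm can. A call is refused whole if a number of a shift passes 6.25 or a number of a turn 0.188, either way. A call with a gripper value outside its range is refused whole. "grip" is the finger opening in cm, from 0 to 8.54, set as the call begins (left out, the last holds). The fingers move at their own pace and stop on an object; the grip force is fixed at half the most. Time passes only in rows, so rows that do not move let the fingers close. It gives the time, the measured TCP pose, the force and the opening at its end, in the units of the state.
- telemetry.read_state(): the state, without advancing time (a new reading comes with each control period).
- eyes.get_image(name): name is "scene" or "top" or "wrist"; returns a dict with "pixels" (420x560x3 uint8, blue, green, red), "range_z" (420x560 float32, mm along the optical axis (not along the pixel's ray), 0 where there is no reading), "fx", "fy", "cx", "cy" (pixels), "origin" and "orientation" of the camera in the world; the wrist camera has in their place "tool_from_camera" (4x4, takes a point from camera to tool coordinates, whose origin is the TCP and whose axes are the flange's). Camera axes: x right, y up, looking along -z (the intrinsics and any distortion apply to the point x, -y, -z); pixel columns grow to the right and rows downward; lengths in mm; the calibration is good to about 2 mm. A picture is of the moment at which its call begins: read the wrist's pose just before it.
- arm.job_done(): hands the job in, once; it reports no verdict.
Trained networks look in a picture, given as the dict that the camera call returned (one of the last four; its "shot" number tells which), for a name from the list of things; names that differ only in an ending like _2 or _b are one class to them, and where a whole thing is asked for, a point or a joint stands for the part that bears it (a point fixed in the world has none). Each returns a list of dicts, best first, with "p" (0 to 1); they miss things now and then, are a little off and sometimes report something else, mostly with a low value. They report only what shows in the picture. A call takes as long as a camera call. They do not tell look-alikes from the thing itself.
- eyes.boxes_of(picture, name): "point" ([x, y, z] in mm, in world coordinates, good to about 4 mm: the middle of the surface that is visible of it).
The state is a dict: "clock": time; "joints": joint angles; "joint_vel": joint speeds; "joint_efforts": joint torques, N m; "position": TCP position; "ee_rot": TCP orientation; "contact_force": force on the tool from outside, world axes, zero at the start; "wrist_torque": the same for the moment, N m; "gripper_width": finger opening in mm.
Only numpy, scipy, OpenCV 4.12 (cv2) and the standard library are available. Lean on these libraries where they do the work, as an engineer would, in place of code of your own. Each camera call takes 0.05 s, during which the arm holds its last target.

## Task

Close the amber sample vial that is clamped in the bench vice: fetch its white push-and-turn cap from the tray, set it on the neck, feel for where its hidden lugs drop between the vial's tabs, then press it down against its spring and turn it clockwise to the end stop, so that it stays locked down by itself when you let go. The plastic is thin, so press only as hard as the spring needs and stop turning as soon as you feel the stop. Leave the brush, the loupe and the small vial where they are.

Things in the scene. Friction and masses are not known exactly. Their poses are not given: they have to be found in the camera images.
- cap: White push-and-turn cap with a closed top and fine ribs all round, lying open side down on the tray's felt. Outer diameter 53 mm, 26 mm high, skirt inside diameter 48 mm; about 45 g. Origin: centre of the skirt's lower edge; z up through the closed top. It looks the same from every side: its x axis does not tell where the lugs inside are.
- cap_top (a point): Centre of the cap's flat top, 26 mm above the skirt's lower edge. Inside are a sprung sealing disc and four lugs, a quarter turn apart. Lugs: 16 deg wide, 3 mm thick, from the skirt in to 19.2 mm from the axis, 1 to 4 mm above the lower edge; moulded on, at an angle to the x axis that differs each time and must be found by feel.
- cap_edge (a point): Centre of the skirt's lower edge (same point as the cap's origin). The disc inside (37 mm across), which bears on the vial's rim, has its lower face 9 mm above this when free. It pushes up 8.5 mm into the cap: 0.7 N to start, then 1.4 N per mm, to a hard stop at about 13 N.
- vial: Amber vial, upright, 90 mm high, clamped in the vice: it neither turns, sinks nor lifts. Origin: centre of the neck's rim (open mouth), z up. Neck 36 mm in diameter and 19 mm high, body below it 47 mm in diameter. Four tabs on the neck, 45 mm across, tops 4 mm below the rim. While the cap's lugs stand on the tabs its lower edge is 5 mm below the rim.
- vial_gap (a point): Middle of the gap on the vial's +x axis, 20 mm out, level with the tab tops. Four gaps, 40 deg wide, on +x, -x, +y and -y. Turned either way under a light push, the cap drops where its lugs meet the gaps (within 12 deg) and rests on its spring, lower edge 9 mm below the rim. Pressed past 16 mm (about 10.5 N; hard stop 17.5 mm) it can turn clockwise seen from above.
- vial_notch (a point): Middle of a notch's roof, 46 deg clockwise (from above) of the +x gap's middle, 9 mm below the rim. Each tab, going clockwise from its gap's edge: hook lip 14 deg (underside 12 mm below the rim), notch 24 deg, end stop 12 deg (down to 16 mm). A lug is behind the lip 42 deg from its gap's middle and meets the stop at 50. Let go, the cap springs up to about 13 mm below the rim, locked.
- tray: Wooden tray with grey felt, 320 x 380 mm (x, y), rim 32 mm high, loop handles 54 mm high on its y sides. Origin: centre of its underside. The felt is 9.5 mm above the table. A few flat dark coins lie along its -x side.
- vice: Small iron bench vice, bolted down. Origin: on the table, below the vial's axis. Jaws 90 mm wide (y) with cork faces, 62 mm high, from 23 to 52 mm either side of the axis along x; its screw and 68 mm T-bar stick out to 132 mm on its -x side, 50 mm high.
- brush: Loose brush with a wooden handle, 166 mm long, lying on the tray near its +x rim. Origin: middle of the brush, on the felt; y along the handle.
- loupe: Loose black loupe, 34 mm diameter, 30 mm high, standing on the tray in its -x, -y corner. Origin: centre of its foot.
- small_vial: Loose small closed vial, 29 mm diameter, 61 mm high, standing on the table about 120 mm from the vice on its +x side. Origin: centre of its foot.
Mind the look-alikes: they are no part of the job. Leave any pink or red look-alike of the cap alone.

How it is judged:
By the outcome, as a careful person would: the job done as asked, in the order asked, and still so for the second after the job is handed in, with the robot touching nothing.
It also fails if it takes over 70 s, if anything falls off the work surface, if the arm or the gripper's body presses on something with over 40 N, if the wrist force passes 120 N, or if a joint passes its speed limit or range.

## Working session

There is one attempt and no reset: what is moved stays moved. The work goes in short steps, Python scripts to look and compute and a tool call to move; the robot and the scene stay as the last step left them, time stands still between calls to the robot, and variables do not carry over. Pictures are saved under pics/ and viewed, and the job is handed in when it is done.

Besides the shell and the picture viewer there is one more tool, called after ">>>" as name(argument=value, ...) on one line, values as JSON. move_arm: Moves the arm, as the interface text tells. Its arguments: {"type":"object","properties":{"deltas":{"type":"string"},"grip":{"type":"number"}},"required":["deltas"]}

```bash
mkdir -p pics
cat > h.py <<'E'
import numpy as np, cv2
from scipy.spatial.transform import Rotation as R
from bench import telemetry, eyes, arm
def world(im,u,v,st=None,d=None):
    d=im["range_z"][int(v),int(u)] if d is None else d
    p=np.array([(u-im["cx"])/im["fx"]*d, -(v-im["cy"])/im["fy"]*d, -d])
    if "origin" in im: return R.from_quat(im["orientation"]).apply(p)+im["origin"]
    q=(np.array(im["tool_from_camera"])@np.r_[p,1])[:3]
    return R.from_quat(st["ee_rot"]).apply(q)+st["position"]
E
python3 - <<'E'
from h import *
st=telemetry.read_state(); print(st)
for n in ["top","scene"]:
    im=eyes.get_image(n); cv2.imwrite(f"pics/{n}0.png",im["pixels"])
    print(n,[ (k,v) for k,v in im.items() if k not in("pixels","range_z")])
    for t in ["cap","vial","tray","vice","brush","loupe","small_vial"]:
        print(t,[(round(b["p"],2),np.round(b["point"]).tolist()) for b in eyes.boxes_of(im,t)])
E
```

```text
{'clock': 0.0, 'joints': array([ 1.57360002e+00,  3.85555948e-01,  6.62565582e-03, -5.18618696e-04,
       -1.19400006e+00, -2.58615762e-01]), 'joint_vel': array([-0.00085921,  0.0004088 ,  0.00207342,  0.00159046, -0.00171601,
        0.00182751]), 'joint_efforts': array([ 3.04202758e-04, -3.92290306e+01,  1.88391727e+01,  4.18626890e+00,
       -4.68288417e-03,  3.70310396e-07]), 'position': array([157.96332186, 604.10158122, 230.21897496]), 'ee_rot': array([ 9.91818368e-01, -1.27652372e-01, -9.98883462e-05,  1.08932380e-03]), 'contact_force': array([ 0.32244761, -0.47707126,  0.75558935]), 'wrist_torque': array([ 0.01794106, -0.00973515, -0.02862867]), 'gripper_width': 85.42189947068691}
top [('fx', 411.0525310129571), ('fy', 411.0525310129571), ('cx', 278.2819236840616), ('cy', 208.37654732817043), ('origin', array([460.20026091, -47.94091488, 988.58215109])), ('orientation', array([-0.01991167,  0.02795143,  0.70890587, -0.70446768])), ('shot', 1)]
cap [(0.87, [559.0, -164.0, 36.0]), (0.8, [346.0, -247.0, 19.0]), (0.71, [358.0, -80.0, 28.0])]
vial [(0.95, [542.0, 175.0, 96.0])]
tray [(0.62, [583.0, -215.0, 8.0])]
vice [(0.68, [523.0, 161.0, 22.0])]
brush [(0.55, [705.0, -229.0, 17.0])]
loupe [(0.68, [455.0, -355.0, 40.0])]
small_vial [(0.52, [652.0, 228.0, 63.0]), (0.42, [562.0, -168.0, 34.0])]
scene [('fx', 426.64170158838834), ('fy', 426.64170158838834), ('cx', 278.08582058928226), ('cy', 211.56136466701162), ('origin', array([1035.00168275, -212.25215947,  776.51004035])), ('orientation', array([0.26211088, 0.19468054, 0.54138954, 0.7747869 ])), ('shot', 2)]
cap [(0.67, [362.0, -245.0, 22.0]), (0.57, [360.0, -80.0, 25.0]), (0.55, [572.0, -173.0, 38.0])]
vial [(0.8, [559.0, 174.0, 90.0])]
tray [(0.81, [610.0, -222.0, 5.0]), (0.23, [570.0, -168.0, 36.0])]
vice [(0.71, [562.0, 158.0, 28.0])]
brush [(0.96, [713.0, -232.0, 20.0])]
loupe [(0.89, [467.0, -354.0, 37.0])]
small_vial [(0.74, [661.0, 229.0, 50.0])]
```

View pics/top0.png

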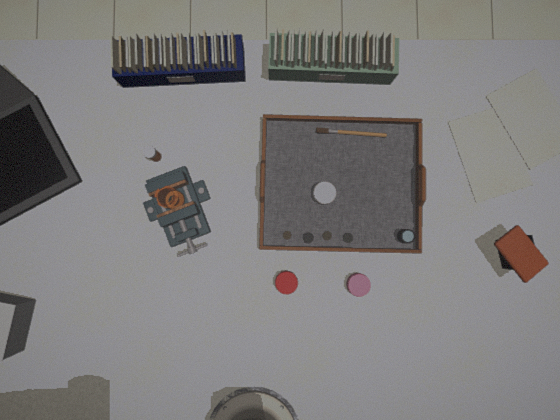

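View pics/scene0.png

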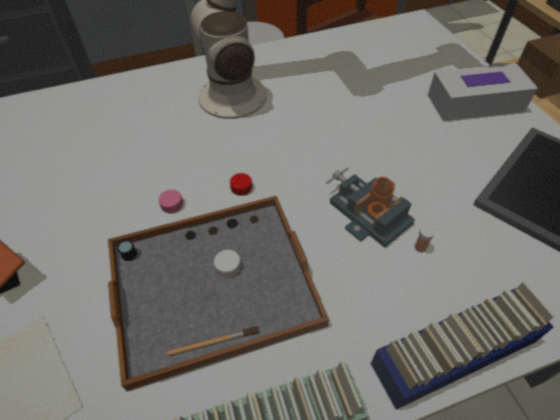

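The top view shows the white cap on the felt at (324,193). The red (286,282) and pink (359,285) caps on the table are look-alikes. The vial is in the vice at (173,200), with the T-bar at (190,245). I'll confirm with an enlarged crop and measure.

Run:
```python
from h import *
im=eyes.get_image("top"); px=im["pixels"]
a=cv2.resize(px[165:225,290:350],None,fx=6,fy=6,interpolation=cv2.INTER_CUBIC)
b=cv2.resize(px[155:255,130:220],None,fx=4,fy=4,interpolation=cv2.INTER_CUBIC)
c=np.zeros((400,730,3),np.uint8); c[:360,:360]=a; c[:,365:725]=b; cv2.imwrite("pics/crop1.png",c)
def pts(u0,u1,v0,v1):
    return np.array([[*world(im,u,v),*px[v,u]] for v in range(v0,v1) for u in range(u0,u1)])
P=pts(300,350,170,218); 
w=P[:,3:].min(1)>130
m=(px[170:218,300:350].min(2)>130).astype(np.uint8)
print("white n",w.sum(),np.median(P[w,:3],0),P[w,:3].mean(0))
hi=P[:,2]>np.median(P[w,2])-6
Q=P[hi&w][:,:2]; c,r=cv2.minEnclosingCircle(Q.astype(np.float32)); print(c,r)
P=pts(150,200,180,225); zz=P[:,2]; print("zmax",np.percentile(zz,[50,90,95,98,99.5]))
v=zz>np.percentile(zz,98)-6; c,r=cv2.minEnclosingCircle(P[v][:,:2].astype(np.float32)); print("vial",v.sum(),P[v,:3].mean(0),c,r)
```

```text
white n 370 [ 562.39561663 -167.80079347   35.46352982] [ 561.43867155 -166.85507079   40.62260593]
(518.351318359375, -117.60509490966797) 90.7450180053711
zmax [ 58.64508619  96.23767157 112.24628285 115.58160746 118.25279095]
vial 152 [543.36521066 171.83387159 154.28253309] (507.1893615722656, 78.6587142944336) 135.0387725830078
```

View pics/crop1.png

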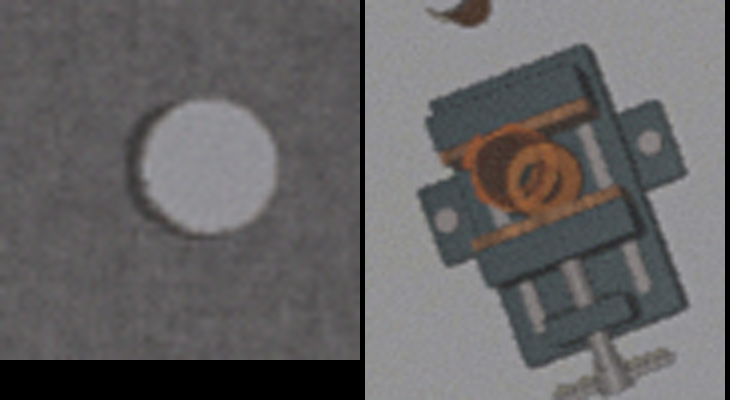

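The white cap on grey felt is confirmed. The vial's open mouth shows above the cork jaws. I'll move over the vial and take a wrist view.

>>> move_arm(deltas="4 2.7 -0.5 0 0 0;4 2.7 -0.5 0 0 0;4 2.7 -0.5 0 0 0;4 2.7 -0.5 0 0 0;4 2.7 -0.5 0 0 0;4 2.7 -0.5 0 0 0;4 2.7 -0.5 0 0 0;4 2.7 -0.5 0 0 0;4 2.7 -0.5 0 0 0;4 2.7 -0.5 0 0 0;4 2.7 -0.5 0 0 0;0 0 0 0 0 0")

```text
clock: 2.35
position: [510.3, 203.9, 286.5]
ee_rot: [0.992, -0.13, 0.0, -0.0]
contact_force: [-0.2, 0.7, 0.5]
gripper_width: 85.3
```

Run:
```python
from h import *
st=telemetry.read_state(); print(st["position"],st["joints"],st["ee_rot"],st["contact_force"])
im=eyes.get_image("wrist"); cv2.imwrite("pics/w1.png",im["pixels"]); np.save("w1.npy",im["range_z"])
print(im["fx"],im["cx"],im["cy"],np.round(im["tool_from_camera"],3))
for t in ["vial","vice"]:
    print(t,[(round(b["p"],2),np.round(b["point"]).tolist()) for b in eyes.boxes_of(im,t)])
```

```text
[510.27283136 203.85853772 286.5017493 ] [ 6.75353198e-01  2.20444477e-01 -8.70867269e-02  3.52659759e-04
 -1.26273771e+00  6.34945188e-01] [ 9.91536476e-01 -1.29828034e-01  3.03865445e-04 -7.37995302e-05] [-0.15485435  0.73619913  0.4750417 ]
309.1498775225714 276.2014039092521 206.46173126466383 [[ 1.0000e-03  9.5300e-01  3.0200e-01  7.8374e+01]
 [ 1.0000e+00 -1.0000e-03  0.0000e+00  4.6300e-01]
 [ 0.0000e+00  3.0200e-01 -9.5300e-01 -1.4229e+02]
 [ 0.0000e+00  0.0000e+00  0.0000e+00  1.0000e+00]]
vial [(0.82, [542.0, 180.0, 100.0]), (0.62, [563.0, -145.0, 22.0])]
vice [(0.86, [540.0, 171.0, 25.0])]
```

View pics/w1.png

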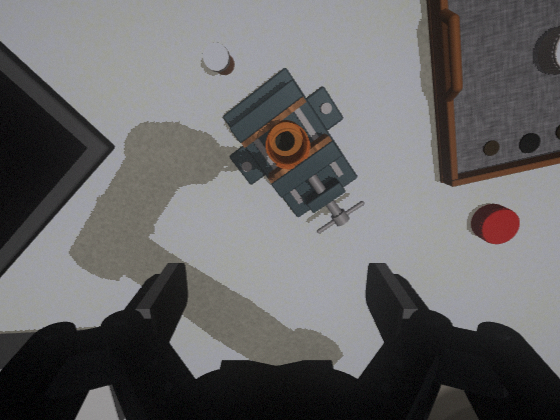

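Run:
```python
from h import *
st=telemetry.read_state()
im=eyes.get_image("wrist"); px=im["pixels"]
cv2.imwrite("pics/c2.png",cv2.resize(px[95:190,235:340],None,fx=6,fy=6,interpolation=cv2.INTER_CUBIC))
Z=np.array([[world(im,u,v,st) for u in range(230,345)] for v in range(80,220)])
z=Z[...,2]
print(np.histogram(z,bins=np.arange(-10,130,5)))
for lo,hi in [(104,125)]:
    m=((z>lo)&(z<hi)).astype(np.uint8); q=Z[m>0]
    print(m.sum(),np.percentile(q[:,2],[5,25,50,75,95]),q.mean(0))
    cs,_=cv2.findContours(m,cv2.RETR_EXTERNAL,cv2.CHAIN_APPROX_NONE)
    c=max(cs,key=cv2.contourArea); print(cv2.contourArea(c),cv2.minEnclosingCircle(c),cv2.fitEllipse(c))
cv2.imwrite("pics/z2.png",cv2.resize(np.clip(z*2,0,255).astype(np.uint8),None,fx=5,fy=4,interpolation=cv2.INTER_NEAREST))
```

```text
(array([   0, 3162, 1472,  926,  396, 2079, 1424,  493,  229,   82,  263,
        329,  476,  336, 3409,    3,    3,    7,    8,    3,   95,  164,
         36,   46,  410,  186,    0]), array([-10,  -5,   0,   5,  10,  15,  20,  25,  30,  35,  40,  45,  50,
        55,  60,  65,  70,  75,  80,  85,  90,  95, 100, 105, 110, 115,
       120, 125]))
651 [107.78408919 111.22849823 112.20857258 115.18256909 116.35319681] [547.42282523 181.20556772 112.73903749]
1302.5 ((59.506072998046875, 63.433197021484375), 22.705625534057617) ((59.80355453491211, 63.555545806884766), (41.493350982666016, 42.336082458496094), 11.024800300598145)
```

View pics/c2.png

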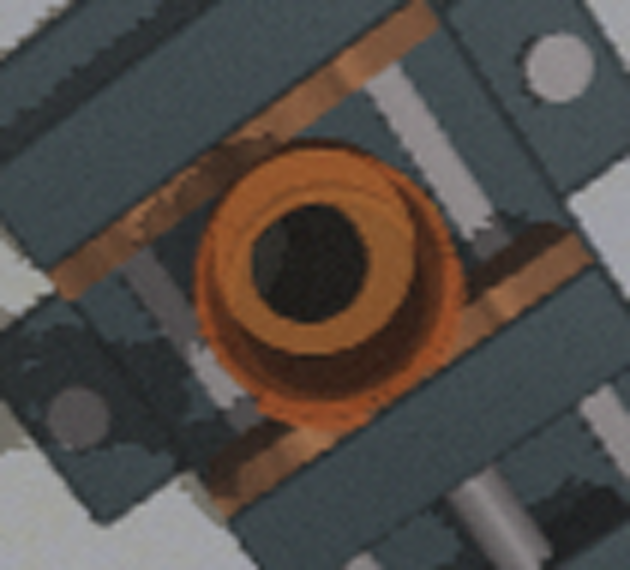

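View pics/z2.png

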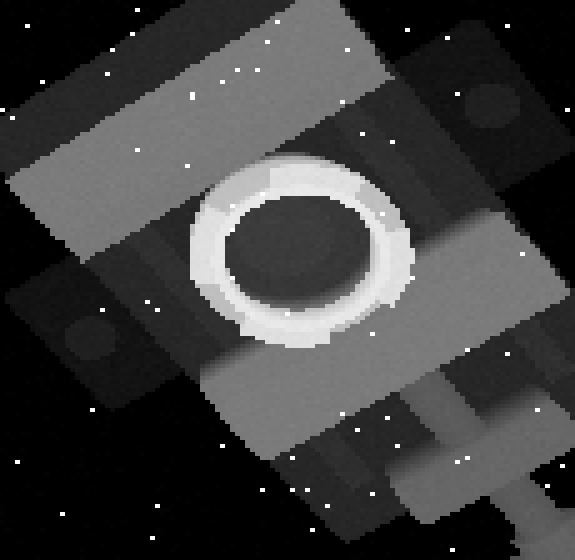

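Run:
```python
from h import *
from scipy.optimize import least_squares
st=telemetry.read_state()
im=eyes.get_image("wrist")
Z=np.array([[world(im,u,v,st) for u in range(230,345)] for v in range(80,220)]).reshape(-1,3)
q=Z[(Z[:,2]>113.8)&(Z[:,2]<118)]; print(len(q),np.median(q[:,2]))
c0=np.median(q[:,:2],0); q=q[np.hypot(*(q[:,:2]-c0).T)<26]
d=np.hypot(*(q[:,:2]-c0).T); 
f=least_squares(lambda p:np.hypot(*(q[:,:2]-p[:2]).T)-p[2],[*c0,16],loss="soft_l1"); print("rim fit",f.x)
print("minenc",cv2.minEnclosingCircle(q[:,:2].astype(np.float32)))
c=f.x[:2]
t=Z[(Z[:,2]>109)&(Z[:,2]<113.7)]; rr=np.hypot(*(t[:,:2]-c).T); t=t[(rr>17)&(rr<25)]
print("tabs+rim circle",len(t),cv2.minEnclosingCircle(t[:,:2].astype(np.float32)))
a=np.degrees(np.arctan2(*(t[:,:2]-c).T[::-1])); print(np.histogram(a,bins=np.arange(-180,181,10)))
b=Z[(Z[:,2]>94)&(Z[:,2]<100)]; rr=np.hypot(*(b[:,:2]-c).T); b=b[rr<27]; a=np.degrees(np.arctan2(*(b[:,:2]-c).T[::-1])); print(len(b),np.histogram(a,bins=np.arange(-180,181,10))[0])
# jaw edges yaw
j=Z[(Z[:,2]>60.5)&(Z[:,2]<64)]; print("jaw",cv2.minAreaRect(j[:,:2].astype(np.float32)))
```

```text
248 115.55534717559499
rim fit [547.52217804 181.4639874   16.8441731 ]
minenc ((547.262451171875, 181.4581298828125), 18.018159866333008)
tabs+rim circle 330 ((547.3031005859375, 181.45791625976562), 22.59621238708496)
(array([ 5,  0,  0,  0, 13, 15, 15, 14, 15,  6,  0,  0,  0, 17, 17, 16, 19,
       16,  8,  1,  0,  0, 16, 17, 15, 20, 14,  6,  0,  0,  0, 12, 13, 14,
       13, 13]), array([-180, -170, -160, -150, -140, -130, -120, -110, -100,  -90,  -80,
        -70,  -60,  -50,  -40,  -30,  -20,  -10,    0,   10,   20,   30,
         40,   50,   60,   70,   80,   90,  100,  110,  120,  130,  140,
        150,  160,  170,  180]))
244 [ 4  7  5  9  2  2  2  0  0 13 15 15 14  3  2  2  4  3 15 18 19 20  7  2
  3  1  1  2 15 14 11  3  3  2  3  3]
jaw ((547.5266723632812, 181.42794799804688), (103.54864501953125, 89.19121551513672), 21.119829177856445)
```

The vial axis is measured at (547.3, 181.5), rim z 115.6. The radii come out at 18.0 and 22.6 mm, as they should, the jaw centre agrees, and the gaps lie at about 21°. Next I move to view the cap from the same relative pose.

>>> move_arm(deltas="1.3 4.2 1 0 0 0;1.3 4.2 1 0 0 0;1.3 4.2 1 0 0 0;1.3 4.2 1 0 0 0;1.3 4.2 1 0 0 0;1.3 4.2 1 0 0 0;1.3 4.2 1 0 0 0;1.3 4.2 1 0 0 0;0 0 0 0 0 0;0 0 0 0 0 0")

```text
clock: 3.85
position: [524.4, -144.6, 206.4]
ee_rot: [0.992, -0.127, 0.0, -0.0]
contact_force: [0.4, -0.3, 0.1]
gripper_width: 85.6
```

```bash
cat > cap.py <<'E'
from h import *
import sys
st=telemetry.read_state()
im=eyes.get_image("wrist"); px=im["pixels"]; cv2.imwrite(f"pics/{sys.argv[1]}.png",px)
print(st["position"],st["ee_rot"],st["joints"][5])
print([(round(b["p"],2),np.round(b["point"]).tolist()) for b in eyes.boxes_of(im,"cap")])
Z=np.array([[world(im,u,v,st) for u in range(120,440)] for v in range(20,330)])
lo,hi=float(sys.argv[2]),float(sys.argv[3])
m=((Z[...,2]>lo)&(Z[...,2]<hi)&(px[20:330,120:440].min(2)>90)).astype(np.uint8)
m=cv2.morphologyEx(m,cv2.MORPH_OPEN,np.ones((3,3)))
n,L,s,_=cv2.connectedComponentsWithStats(m); k=1+np.argmax(s[1:,4]); q=Z[L==k]
c,r=cv2.minEnclosingCircle(q[:,:2].astype(np.float32))
w=np.array([*c,np.median(q[:,2])]); print("cap top",len(q),w,r,"mean",q.mean(0)[:2])
print("in tool:",R.from_quat(st["ee_rot"]).inv().apply(w-st["position"]))
E
python3 cap.py w3 33 39
```

```text
[ 524.38546508 -144.5903425   206.42957991] [ 9.91896690e-01 -1.27047028e-01  8.73637285e-05 -3.61801506e-05] 1.2869372788227078
[(0.81, [360.0, -78.0, 23.0]), (0.71, [565.0, -169.0, 39.0])]
cap top 2140 [ 562.30206299 -170.01768494   35.12605374] 26.145374298095703 mean [ 562.83944791 -170.0428477 ]
in tool: [ 43.0730454   15.0662859  171.30918249]
```

View pics/w3.png

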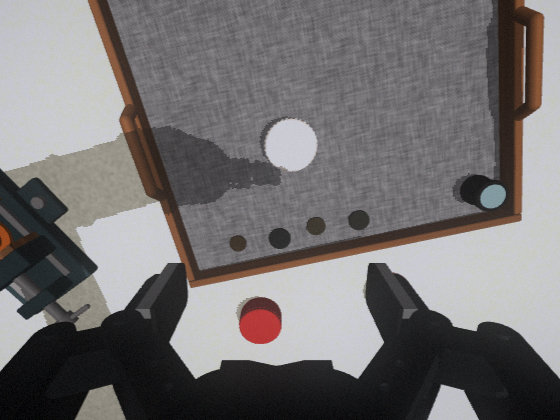

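The cap at (291,145) px measures (562.5, -170.0), top z 35.1 (35.5 expected), radius 26. It stands alone on the felt, and the red look-alike is outside the tray. I'll approach it now.

>>> move_arm(deltas="2.2 0.7 2 0 0 0;2.1 0.8 2 0 0 0;0 0 3.5 0 0 0;0 0 3.5 0 0 0;0 0 3.5 0 0 0;0 0 2.5 0 0 0;0 0 1.5 0 0 0;0 0 0 0 0 0", grip=8.54)

```text
clock: 4.95
position: [561.9, -170.0, 20.8]
ee_rot: [0.992, -0.127, -0.001, 0.0]
contact_force: [-1.0, -0.1, 0.7]
gripper_width: 85.2
```

```bash
python3 cap.py w4 30 42
```

```text
[ 561.89767473 -170.04465939   20.78401328] [ 9.91911786e-01 -1.26927050e-01 -7.25006749e-04  8.52329768e-05] 1.3344188321703143
[(0.84, [567.0, -173.0, 39.0])]
cap top 8774 [ 562.40875244 -169.76948547   35.04475631] 26.987613677978516 mean [ 564.4809998  -170.50037117]
in tool: [  0.40511824  -0.38996135 -14.26146985]
```

View pics/w4.png

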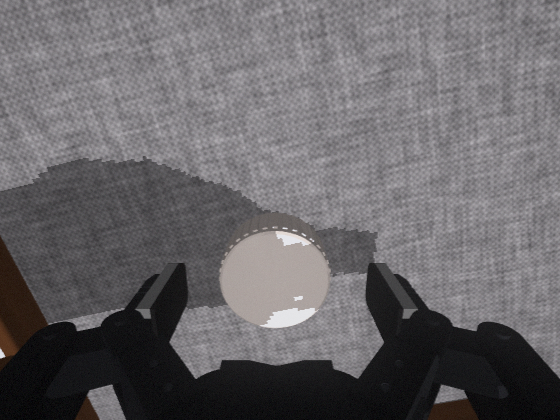

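The cap is centred between the open fingers, with its top at (275,280) px. I'll lower 1 cm and grip.

>>> move_arm(deltas="0 0 0.5 0 0 0;0 0 0.5 0 0 0;0 0 0 0 0 0")

```text
clock: 5.42
position: [561.7, -170.8, 11.0]
ee_rot: [0.992, -0.128, -0.0, 0.0]
contact_force: [0.7, -0.3, 0.0]
gripper_width: 85.3
```

>>> move_arm(deltas="0 0 0 0 0 0;0 0 0 0 0 0;0 0 0 0 0 0;0 0 0 0 0 0;0 0 0 0 0 0;0 0 0 0 0 0", grip=4.8)

```text
clock: 6.18
position: [562.7, -170.9, 11.9]
ee_rot: [0.992, -0.127, 0.001, 0.0]
contact_force: [-0.1, -0.0, 6.3]
gripper_width: 51.5
```

```bash
python3 cap.py w5 28 45
```

```text
[ 562.65216488 -170.85734695   11.94181427] [ 9.91851733e-01 -1.27395720e-01  6.84012816e-04  5.29542040e-05] 1.3344567059499592
[(0.83, [568.0, -171.0, 36.0])]
cap top 9394 [ 562.98797607 -171.17448425   35.02976706] 27.140018463134766 mean [ 566.66057123 -172.48131894]
in tool: [  0.43669516   0.22038008 -23.08739135]
```

View pics/w5.png

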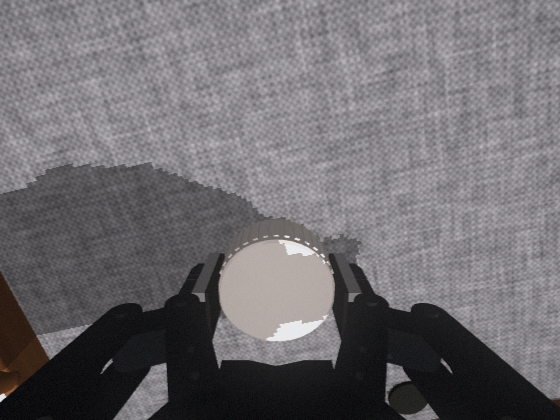

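The cap is gripped: opening 51.5 mm, cap centre about 0.4 mm from the TCP axis, lower edge about 2.5 mm below the TCP. I'll lift and carry it to a point above the vial.

>>> move_arm(deltas="0 0 -0.5 0 0 0;0 0 -1.5 0 0 0;0 0 -3 0 0 0;0 0 -3 0 0 0;0 0 -4 0 0 0;0 0 -4 0 0 0;0 0 -2 0 0 0;0 0 0 0 0 0")

```text
clock: 7.28
position: [562.8, -170.8, 193.7]
ee_rot: [0.992, -0.128, 0.002, -0.0]
contact_force: [-0.7, -0.4, -0.2]
gripper_width: 51.6
```

>>> move_arm(deltas="-0.6 -2.1 0 0 0 0;-1.3 -4.2 0 0 0 0;-1.3 -4.2 0 0 0 0;-1.3 -4.2 0 0 0 0;-1.3 -4.2 0 0 0 0;-1.3 -4.2 0 0 0 0;-1.3 -4.2 0 0 0 0;-1.3 -4.2 0 0 0 0;-0.7 -2.1 0 0 0 0;0 0 0 0 0 0;0 0 0 0 0 0")

```text
clock: 8.65
position: [546.1, 179.7, 190.7]
ee_rot: [0.992, -0.128, -0.001, 0.001]
contact_force: [-0.2, -0.2, -0.9]
gripper_width: 51.6
```

```bash
python3 cap.py w6 192 220
python3 - <<'E'
from h import *
print({k:np.round(v,3) for k,v in telemetry.read_state().items()})
im=eyes.get_image("scene"); cv2.imwrite("pics/s6.png",cv2.resize(im["pixels"][60:260,280:480],None,fx=3,fy=3))
E
```

```text
[546.05961508 179.69069609 190.69180583] [ 9.91786027e-01 -1.27905440e-01 -6.43423174e-04  5.11300461e-04] 0.7147886835393994
[(0.93, [359.0, -68.0, 25.0]), (0.86, [551.0, 178.0, 214.0])]
cap top 8718 [545.86572266 179.27653503 213.77335409] 26.75769805908203 mean [548.88105533 178.43251708]
in tool: [ -0.1089107    0.47701034 -23.08089239]
{'clock': np.float64(8.75), 'joints': array([ 0.599,  0.333, -0.177, -0.   , -1.062,  0.715]), 'joint_vel': array([-0.001, -0.003,  0.003, -0.001,  0.002, -0.   ]), 'joint_efforts': array([ 2.4100e-01, -3.5484e+01,  1.7852e+01,  3.9830e+00,  0.0000e+00,
        1.0000e-03]), 'position': array([546.354, 179.433, 191.082]), 'ee_rot': array([ 0.992, -0.128, -0.   ,  0.   ]), 'contact_force': array([ 0.308,  0.628, -0.451]), 'wrist_torque': array([-0.015, -0.022,  0.017]), 'gripper_width': np.float64(51.685)}
```

View pics/w6.png

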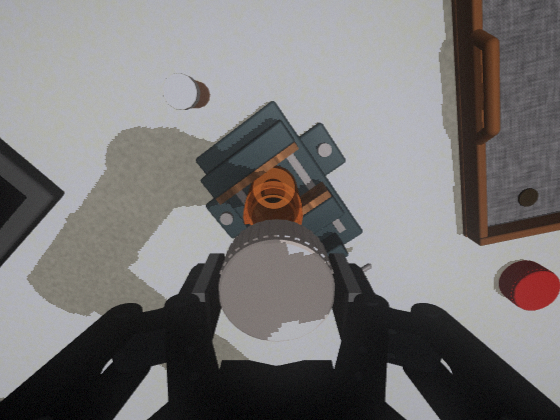

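View pics/s6.png

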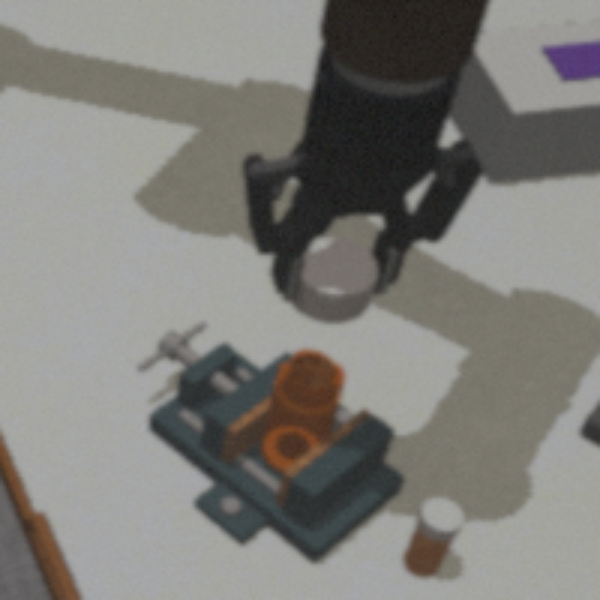

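>>> move_arm(deltas="0.05 -0.23 1.5 0 0 0;0 0 2 0 0 0;0 0 2 0 0 0;0 0 1 0 0 0;0 0 0 0 0 0;0 0 0 0 0 0")

```text
clock: 9.55
position: [548.0, 182.9, 126.9]
ee_rot: [0.992, -0.128, 0.001, -0.0]
contact_force: [-0.3, -0.5, -0.6]
gripper_width: 51.5
```

```bash
python3 cap.py w7 135 165
python3 - <<'E'
from h import *
print({k:np.round(v,3) for k,v in telemetry.read_state().items() if k in("position","contact_force","wrist_torque")})
im=eyes.get_image("scene"); cv2.imwrite("pics/s7.png",cv2.resize(im["pixels"][100:260,300:460],None,fx=3.7,fy=3.7))
E
```

```text
[548.03017202 182.89002934 126.90910398] [ 9.91837586e-01 -1.27505943e-01  5.74467401e-04 -3.27123892e-04] 0.7123756912896118
[(0.97, [361.0, -53.0, 7.0]), (0.83, [552.0, 179.0, 153.0])]
cap top 8713 [547.93127441 182.24511719 150.00315742] 26.937795639038086 mean [550.81419712 181.61922452]
in tool: [  0.09182675   0.63058743 -23.09447822]
{'position': array([547.998, 182.963, 127.145]), 'contact_force': array([-0.251, -0.472, -0.443]), 'wrist_torque': array([ 0.019,  0.02 , -0.017])}
```

View pics/s7.png

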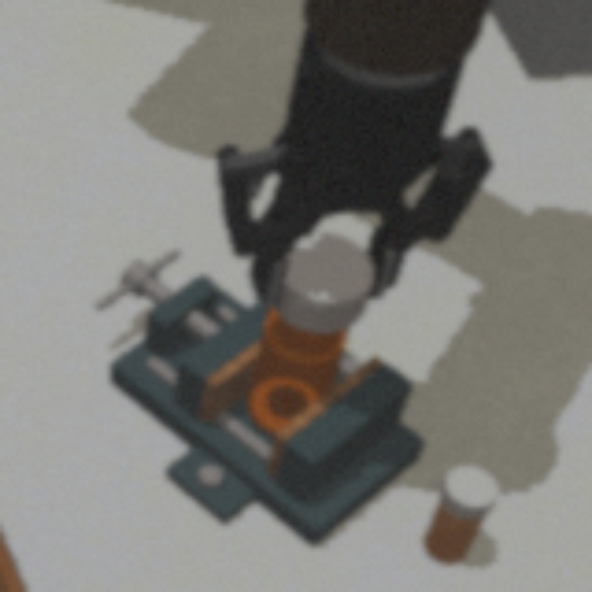

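>>> move_arm(deltas="-0.04 0.08 0.3 0 0 0;0 0 0.4 0 0 0;0 0 0 0 0 0;0 0 0 0 0 0")

```text
clock: 10.2
position: [547.0, 182.0, 119.2]
ee_rot: [0.992, -0.128, -0.0, 0.0]
contact_force: [0.1, 0.2, -0.3]
gripper_width: 51.3
```

```bash
python3 cap.py w8 130 160
python3 - <<'E'
from h import *
print({k:np.round(v,3) for k,v in telemetry.read_state().items() if k in("position","contact_force","wrist_torque")})
E
```

```text
[546.95414846 182.01137904 119.22956533] [ 9.91836734e-01 -1.27514253e-01 -2.70675520e-05  9.00360555e-05] 0.7127985669319237
[(0.76, [552.0, 179.0, 144.0]), (0.6, [354.0, -51.0, 3.0])]
cap top 8697 [546.67364502 181.60426331 142.32045725] 26.77686882019043 mean [549.75033697 180.76246778]
in tool: [ -0.16911259   0.46911229 -23.09080011]
{'position': array([547.013, 182.071, 119.376]), 'contact_force': array([ 0.308, -0.182,  0.06 ]), 'wrist_torque': array([-0.004, -0.033, -0.029])}
```

>>> move_arm(deltas="0.04 0 0.15 0 0 0;0 0 0.15 0 0 0;0 0 0 0 0 0")

```text
clock: 10.68
position: [547.2, 181.8, 116.1]
ee_rot: [0.992, -0.128, -0.0, 0.0]
contact_force: [-0.0, -0.5, 0.1]
gripper_width: 51.5
```

>>> move_arm(deltas="0 0 0.1 0 0 0;0 0 0.1 0 0 0;0 0 0 0 0 0")

```text
clock: 11.05
position: [547.2, 181.9, 114.2]
ee_rot: [0.992, -0.128, -0.0, 0.0]
contact_force: [-0.0, 0.1, -1.6]
gripper_width: 51.0
```

>>> move_arm(deltas="0 0 0.1 0 0 0;0 0 0 0 0 0")

```text
clock: 11.3
position: [547.4, 181.9, 113.4]
ee_rot: [0.992, -0.128, 0.0, -0.0]
contact_force: [-0.7, -0.3, 0.6]
gripper_width: 51.3
```

>>> move_arm(deltas="0 0 0.1 0 0 0;0 0 0 0 0 0")

```text
clock: 11.55
position: [547.5, 182.0, 113.3]
ee_rot: [0.992, -0.127, 0.0, -0.0]
contact_force: [-2.7, 0.9, 5.7]
gripper_width: 51.7
```

Contact at TCP z 113.3 with about 5.7 N up. That is the expected lugs-on-tabs height, 5 mm below the rim. Now I turn clockwise (tool +z) in small steps.

>>> move_arm(deltas="0 0 0 0 0 0.08;0 0 0 0 0 0.08;0 0 0 0 0 0")

```text
clock: 11.92
position: [548.1, 182.2, 113.4]
ee_rot: [0.979, -0.206, 0.001, -0.001]
contact_force: [-0.1, -0.0, 4.8]
gripper_width: 51.7
```

>>> move_arm(deltas="0 0 0 0 0 0.08;0 0 0 0 0 0.08;0 0 0 0 0 0")

```text
clock: 12.3
position: [548.2, 182.3, 113.3]
ee_rot: [0.959, -0.283, 0.001, -0.001]
contact_force: [1.4, -0.3, 4.3]
gripper_width: 51.8
```

>>> move_arm(deltas="0 0 0 0 0 0.08;0 0 0 0 0 0.08;0 0 0 0 0 0")

```text
clock: 12.68
position: [548.2, 182.3, 113.4]
ee_rot: [0.933, -0.359, 0.001, -0.001]
contact_force: [-0.0, -0.6, 5.4]
gripper_width: 51.5
```

>>> move_arm(deltas="0 0 0 0 0 0.08;0 0 0 0 0 0.08;0 0 0 0 0 0")

```text
clock: 13.05
position: [548.1, 182.1, 113.3]
ee_rot: [0.902, -0.432, 0.001, -0.001]
contact_force: [0.1, -0.7, 5.0]
gripper_width: 51.6
```

>>> move_arm(deltas="0 0 0 0 0 0.08;0 0 0 0 0 0.08;0 0 0 0 0 0")

```text
clock: 13.42
position: [548.0, 182.0, 113.3]
ee_rot: [0.864, -0.503, 0.001, -0.001]
contact_force: [-0.4, -0.5, 5.4]
gripper_width: 51.6
```

>>> move_arm(deltas="0 0 0 0 0 0.08;0 0 0 0 0 0.08;0 0 0 0 0 0")

```text
clock: 13.8
position: [547.8, 181.9, 113.2]
ee_rot: [0.821, -0.571, 0.0, -0.0]
contact_force: [-0.3, -1.2, 6.1]
gripper_width: 51.6
```

>>> move_arm(deltas="0 0 0 0 0 0.08;0 0 0 0 0 0.08;0 0 0 0 0 0")

```text
clock: 14.18
position: [546.9, 181.8, 111.7]
ee_rot: [0.773, -0.634, -0.0, 0.0]
contact_force: [-0.9, -0.7, -1.1]
gripper_width: 51.7
```

>>> move_arm(deltas="0 0 0 0 0 0.08;0 0 0 0 0 0.08;0 0 0 0 0 0")

```text
clock: 14.55
position: [547.0, 181.8, 111.9]
ee_rot: [0.72, -0.694, -0.0, 0.0]
contact_force: [-0.7, -0.8, -0.1]
gripper_width: 51.8
```

The support force vanished and the tool sank about 1.5 mm between yaw -70° and -79°. It now stands at -88°, which should be near the gap's middle. I'll lower and feel for the spring.

>>> move_arm(deltas="0 0 0.15 0 0 0;0 0 0.15 0 0 0;0 0 0 0 0 0")

```text
clock: 14.92
position: [547.2, 181.9, 109.3]
ee_rot: [0.72, -0.694, -0.0, 0.0]
contact_force: [1.3, 0.2, 0.7]
gripper_width: 51.7
```

>>> move_arm(deltas="0 0 0.1 0 0 0;0 0 0.1 0 0 0;0 0 0 0 0 0")

```text
clock: 15.3
position: [547.3, 181.9, 107.6]
ee_rot: [0.719, -0.695, 0.0, -0.0]
contact_force: [-1.0, -0.1, 3.1]
gripper_width: 51.5
```

>>> move_arm(deltas="0 0 0.15 0 0 0;0 0 0.15 0 0 0;0 0 0.1 0 0 0;0 0 0 0 0 0")

```text
clock: 15.8
position: [547.4, 181.9, 104.2]
ee_rot: [0.72, -0.694, 0.0, -0.0]
contact_force: [-3.8, 0.0, 6.9]
gripper_width: 51.6
```

Run:
```python
from h import *
print({k:np.round(v,3) for k,v in telemetry.read_state().items()})
```

```text
{'clock': np.float64(15.8), 'joints': array([ 0.602,  0.425, -0.28 ,  0.   , -0.865, -0.567]), 'joint_vel': array([-0.   , -0.002,  0.   , -0.   , -0.002, -0.   ]), 'joint_efforts': array([ -0.335, -33.667,  14.583,   3.12 ,   0.808,  -0.   ]), 'position': array([547.405, 181.926, 104.163]), 'ee_rot': array([ 0.72 , -0.694,  0.   , -0.   ]), 'contact_force': array([-3.798e+00,  1.000e-03,  6.947e+00]), 'wrist_torque': array([-0.12 ,  0.909,  0.017]), 'gripper_width': np.float64(51.644)}
```

>>> move_arm(deltas="0 0.05 0.1 0 0 0;0 0 0.1 0 0 0;0 0 0.08 0 0 0;0 0 0 0 0 0")

```text
clock: 16.3
position: [547.4, 181.9, 102.2]
ee_rot: [0.72, -0.694, 0.001, -0.001]
contact_force: [-3.7, -1.7, 11.3]
gripper_width: 51.6
```

>>> move_arm(deltas="0 0.03 0.04 0 0 0;0 0 0 0 0 0.08;0 0 0 0 0 0")

```text
clock: 16.68
position: [547.5, 182.0, 102.1]
ee_rot: [-0.691, 0.723, -0.001, 0.001]
contact_force: [-2.6, -0.5, 11.2]
gripper_width: 51.4
```

```bash
cat > s.py <<'E'
from h import *
s=telemetry.read_state()
print(np.round(s["position"],2),"yaw",round(np.degrees(2*np.arctan2(s["ee_rot"][1],s["ee_rot"][0])),1),"F",np.round(s["contact_force"],2),"M",np.round(s["wrist_torque"],3),"j6",round(s["joints"][5],3))
E
python3 s.py
```

```text
[547.52 182.02 102.07] yaw 267.4 F [-2.57 -0.47 11.16] M [-0.344  0.823 -0.106] j6 -0.648
```

>>> move_arm(deltas="0 0 0.02 0 0 0.08;0 0 0 0 0 0.08;0 0 0 0 0 0")

```text
clock: 17.05
position: [547.4, 182.0, 101.9]
ee_rot: [-0.631, 0.776, -0.001, 0.001]
contact_force: [-2.4, -0.7, 10.7]
gripper_width: 51.6
```

```bash
python3 s.py
```

```text
[547.43 181.95 101.87] yaw 258.3 F [-2.45 -0.67 10.67] M [-0.376  0.907 -0.045] j6 -0.808
```

>>> move_arm(deltas="0 0 0.04 0 0 0.08;0 0 0 0 0 0.08;0 0 0 0 0 0")

```text
clock: 17.42
position: [547.4, 182.0, 101.6]
ee_rot: [-0.567, 0.824, -0.001, 0.001]
contact_force: [-2.8, -1.2, 11.4]
gripper_width: 51.5
```

```bash
python3 s.py
```

```text
[547.4  182.02 101.56] yaw 249.1 F [-2.75 -1.21 11.37] M [-0.3    0.932 -0.123] j6 -0.968
```

>>> move_arm(deltas="0 0 0 0 0 0.08;0 0 0 0 0 0.08;0 0 0 0 0 0")

```text
clock: 17.8
position: [547.4, 182.1, 101.6]
ee_rot: [-0.499, 0.866, -0.0, 0.001]
contact_force: [-3.6, -0.4, 11.4]
gripper_width: 51.5
```

```bash
python3 s.py
```

```text
[547.35 182.07 101.55] yaw 239.9 F [-3.55 -0.45 11.4 ] M [-0.268  1.024 -0.152] j6 -1.128
```

>>> move_arm(deltas="0 0 0 0 0 0.06;0 0 0 0 0 0.06;0 0 0 0 0 0")

```text
clock: 18.18
position: [547.3, 182.1, 101.5]
ee_rot: [-0.447, 0.895, -0.0, 0.001]
contact_force: [-3.4, -1.6, 12.1]
gripper_width: 51.6
```

```bash
python3 s.py
```

```text
[547.33 182.08 101.54] yaw 233.1 F [-3.35 -1.56 12.12] M [-0.303  1.026 -0.033] j6 -1.248
```

>>> move_arm(deltas="0 0 0 0 0 0.05;0 0 0 0 0 0")

```text
clock: 18.42
position: [547.2, 181.9, 101.5]
ee_rot: [-0.425, 0.905, -0.0, 0.001]
contact_force: [-3.2, -1.6, 11.7]
gripper_width: 51.7
```

```bash
python3 s.py
```

```text
[547.21 181.9  101.52] yaw 230.2 F [-3.23 -1.62 11.69] M [-0.402  1.026  0.095] j6 -1.297
```

>>> move_arm(deltas="0 0 0 0 0 0.04;0 0 0 0 0 0")

```text
clock: 18.68
position: [546.8, 181.7, 101.5]
ee_rot: [-0.407, 0.914, -0.001, 0.0]
contact_force: [-4.8, -1.3, 12.2]
gripper_width: 51.6
```

```bash
python3 s.py
```

```text
[546.84 181.67 101.49] yaw 228.0 F [-4.82 -1.31 12.24] M [-0.382  1.292  0.342] j6 -1.336
```

The resisting moment rose from about 0 to 0.34 N·m near yaw -129° to -132°. That is the end stop, about 50° after the gap. I'll stop turning and let the spring lift the cap into the notches.

>>> move_arm(deltas="0 0 -0.1 0 0 -0.02;0 0 -0.1 0 0 0;0 0 -0.1 0 0 0;0 0 0 0 0 0")

```text
clock: 19.18
position: [546.8, 181.7, 103.5]
ee_rot: [-0.415, 0.91, -0.0, 0.0]
contact_force: [-3.0, -0.8, 7.5]
gripper_width: 51.5
```

```bash
python3 s.py
```

```text
[546.76 181.71 103.48] yaw 229.1 F [-3.04 -0.84  7.5 ] M [-0.357  0.71   0.155] j6 -1.317
```

>>> move_arm(deltas="0 0 -0.1 0 0 0;0 0 0 0 0 0")

```text
clock: 19.42
position: [546.8, 181.7, 104.2]
ee_rot: [-0.415, 0.91, -0.0, 0.0]
contact_force: [-1.5, -1.5, 6.4]
gripper_width: 51.4
```

```bash
python3 s.py
```

```text
[546.75 181.69 104.18] yaw 229.1 F [-1.52 -1.49  6.37] M [-0.363  0.543  0.116] j6 -1.317
```

>>> move_arm(deltas="0 0 -0.1 0 0 0;0 0 0 0 0 0")

```text
clock: 19.68
position: [546.7, 181.7, 104.9]
ee_rot: [-0.415, 0.91, -0.0, 0.0]
contact_force: [-2.0, -2.2, 5.3]
gripper_width: 51.3
```

>>> move_arm(deltas="0 0 -0.1 0 0 0;0 0 0 0 0 0")

```text
clock: 19.92
position: [546.6, 181.7, 105.5]
ee_rot: [-0.415, 0.91, -0.0, -0.0]
contact_force: [-1.3, -2.4, 3.7]
gripper_width: 51.7
```

```bash
python3 s.py
```

```text
[546.61 181.73 105.49] yaw 229.0 F [-1.29 -2.4   3.72] M [-0.569  0.135  0.053] j6 -1.317
```

>>> move_arm(deltas="0 0 -0.1 0 0 0;0 0 0 0 0 0")

```text
clock: 20.18
position: [546.5, 181.7, 105.6]
ee_rot: [-0.415, 0.91, -0.0, -0.0]
contact_force: [3.2, -2.4, -3.1]
gripper_width: 51.9
```

```bash
python3 s.py
```

```text
[546.52 181.72 105.59] yaw 229.0 F [ 3.23 -2.38 -3.13] M [-0.627 -0.769  0.173] j6 -1.317
```

The cap holds at 12.8 mm below the rim: raising 1 mm more gave a 3 N downward pull and no travel. So it is locked. I'll relax the tool and release.

>>> move_arm(deltas="0 0 0.05 0 0 0;0 0 0 0 0 0")

```text
clock: 20.42
position: [546.5, 181.7, 105.6]
ee_rot: [-0.415, 0.91, -0.0, -0.0]
contact_force: [3.1, -2.5, -3.7]
gripper_width: 51.2
```

>>> move_arm(deltas="0 0 0 0 0 0;0 0 0 0 0 0;0 0 0 0 0 0;0 0 0 0 0 0;0 0 0 0 0 0;0 0 0 0 0 0", grip=8.54)

```text
clock: 21.18
position: [546.5, 181.9, 106.0]
ee_rot: [-0.415, 0.91, 0.0, -0.0]
contact_force: [0.0, -0.1, 0.0]
gripper_width: 85.3
```

>>> move_arm(deltas="0 0 -0.5 0 0 0;0 0 -2 0 0 0;0 0 -3 0 0 0;0 0 -3 0 0 0;0 0 -2 0 0 0;0 0 -2 0 0 0;0 0 0 0 0 0;0 0 0 0 0 0")

```text
clock: 22.18
position: [546.0, 181.7, 230.2]
ee_rot: [-0.415, 0.91, 0.0, -0.001]
contact_force: [0.4, -0.4, -0.4]
gripper_width: 85.3
```

```bash
python3 cap.py w9 115 140
python3 - <<'E'
from h import *
im=eyes.get_image("scene"); cv2.imwrite("pics/s9.png",cv2.resize(im["pixels"][130:280,300:460],None,fx=3.7,fy=3.7))
im=eyes.get_image("top"); cv2.imwrite("pics/t9.png",im["pixels"])
E
python3 s.py
```

```text
[545.98155165 181.71099956 230.22220324] [-4.14844133e-01  9.09892244e-01  1.52655858e-04 -6.53404345e-04] -1.3174248998049394
[(0.85, [545.0, 180.0, 132.0])]
cap top 2982 [547.92553711 182.06387329 128.78277467] 26.972734451293945 mean [547.17311469 181.03504948]
in tool: [ -1.64904393  -1.31932141 101.43668623]
[546.16 181.72 230.03] yaw 229.0 F [-0.35  0.51 -0.19] M [ 0.033 -0.009 -0.026] j6 -1.317
```

View pics/s9.png

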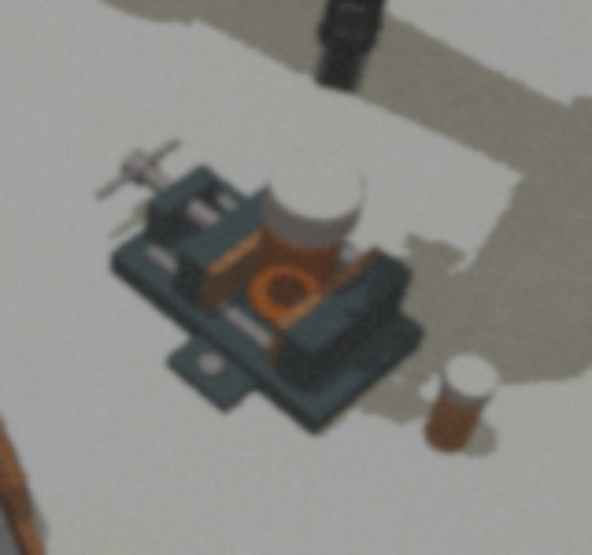

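View pics/w9.png

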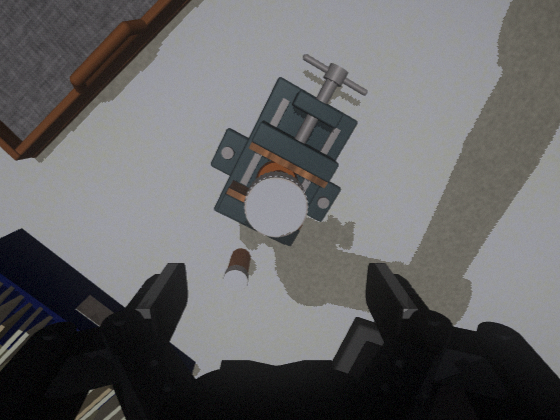

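View pics/t9.png

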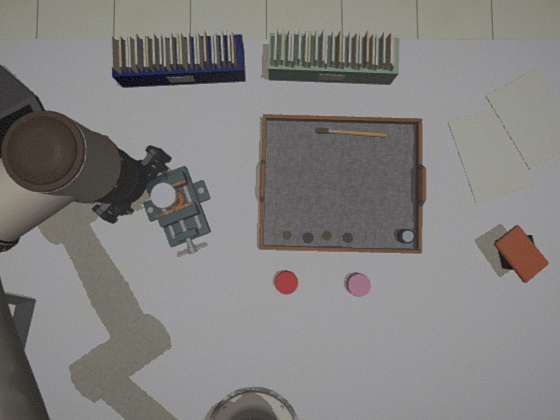

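The cap sits level on the vial with its top at z 128.8, against 128.6 expected when locked. The brush, loupe and small vial are where they were. Handing in.

```bash
python3 -c "
from bench import arm; print(arm.job_done())"
```

```text
the job is handed in; nothing more can be done
None
```

The vial is closed and the cap holds by itself, and I handed the job in after about 22 s on the robot's clock.

- **Finding the gap:** I set the white cap on the neck. Under a light push of about 5 N, I turned it clockwise about 60° until it dropped into the gaps.
- **Locking:** I pressed it against its spring with at most about 12 N. I turned until the moment rose to 0.34 N·m at the end stop, then stopped and let the cap spring up.

**Last checks:**
- Before release, a tug of about 3 N did not lift the cap.
- After release, its top measured z 128.8 mm; locked, it should be 128.6 mm. I took this just after letting go.
- The final pictures show the brush, the loupe, the small vial and both coloured look-alike caps where they were.

Nothing failed. Two things were not quite as expected: pose readings varied by about 1 mm, and a sideways force of 3–5 N showed while pressing because the cap sat slightly off centre.

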